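Lean the washed cutting board to dry and block its foot

TASK

Take the cutting board out of the peg rack and lean it to dry against the low tiled upstand, on the side where the sliding foot stop is: hole uppermost, foot on the worktop, square to the upstand and centred on it, slanting about 25 degrees from upright. Ease it against the tiles, do not let it fall, and have the dark wooden foot stop slid in until it just touches the board's foot so the board cannot slip. Leave the grinder, bowl and jar where they stand.

Things in the scene. Friction and masses are not known exactly. Their poses are not given: they have to be found in the camera images.
- board: Loose light-wood cutting board, 200 mm tall x 130 mm wide x 15 mm thick, 0.2 to 0.4 kg, with an 18 mm hanging hole near one upper corner (45 mm to its +y side of the middle, 20 mm below the top edge). It starts upright in the middle slot of the peg rack, its underside 12 mm above the worktop, bare from 72 mm up. Origin: centre of its underside (the foot edge); z runs up the board to the top edge, y along its width, x through its thickness (faces at x = +-7.5 mm).
- rack: Fixed wooden peg rack: base 130 x 110 x 12 mm, two rows (along x, at y = +-40 mm) of four 10 mm pegs that reach 72 mm above the worktop; the middle slot between pegs is 20 mm wide and runs along y through the origin. Origin: centre of the underside; its y axis is along the slot.
- upstand: Fixed low wall of white tiles, 200 mm long (y), 24 mm thick (x), 120 mm high; the board is taller and rests on its top edge. Origin: centre of its underside. Its +x face (12 mm from the origin, facing away from the robot) is the one to lean on; the foot stop is on that side. When the board's lower back edge stands 56 mm from this face, the board leans at 25 degrees.
- stop_face (a point): Point on the foot stop: middle of the lower edge of its face that looks at the upstand. Axes as the upstand's: x away from the upstand, y along it. The stop is a dark wooden bar 120 mm long (y), 50 mm deep (x = 0 to 50 mm), its top 28 mm above the worktop. It slides straight towards the upstand between two flat rails that lie on the worktop (2 mm high, look only, 85 mm to either side); the bar always stays centred on the upstand.
- stop_grip (a point): Grip point on the foot stop, 62 mm above the worktop, 27 mm behind the stop face: within the upright wooden fin on top of the bar, 40 mm long (x), 14 mm thick (y), its top 77 mm above the worktop. Pinch the fin across its 14 mm from above.
- stop (a joint): Slide of the foot stop in m: 0 = outermost, growing as it moves towards the upstand, to 0.14. The gap between the upstand's face and the stop face is 0.160 minus this value. It stays where it is left; it takes about 3 N to slide.
- grinder: Bystander: upright steel hand grinder with a black knob on top, 52 mm diameter, 164 mm tall. Origin: centre of its underside.
- bowl: Bystander: white ceramic bowl, 100 mm across, 45 mm high. Origin: centre of its underside.
- jar: Bystander: glass jar with a steel lid, 60 mm diameter, 85 mm tall. Origin: centre of its underside.
Not all that is in view belongs to the job. Of the things like the board, leave any that is pink; of the rest the smaller one is meant.

How it is judged (in metres and radians):
At the end, for the whole second after the job is handed in: Board at rest, hole end up, foot on the worktop (origin below 12 mm), leaning 15 to 35 degrees with its back touching the upstand on the stop side, square within 10 degrees and centred within 30 mm; foot stop still, touching the board's foot or within about 5 mm of it (angle between board's own z axis and vertical between 0.26 and 0.61 rad and height (world z) of board below 0.012 m and contact force between board and upstand above 0.15 N and angle between the y axis of board and the y axis of upstand, either way round below 0.17 rad and y of board in the frame of upstand between -0.03 and 0.03 m and x of board in the frame of upstand above 0.02 m and x of board in the frame of stop_face between -0.013 and 0 m and linear speed of board below 0.01 m/s and angular speed of board below 0.05 rad/s and velocity of joint stop between -0.005 and 0.005 m/s).
It fails at once if the board is let fall (it turns faster than 2.5 rad/s while the fingers do not hold it) (angular speed of board above 2.5 rad/s and contact force between the fingers and board below 0.05 N).
It fails at once if grinder, bowl or jar moved more than 30 mm or tipped (distance of any of grinder, bowl, jar from where it was at the start of the episode above 0.03 m or angle between any of grinder, bowl, jar's own z axis and vertical above 0.4 rad).
It also fails if it takes over 54 s, if anything falls off the work surface, if the arm or the gripper's body presses on something with over 40 N, if the wrist force passes 120 N, or if a joint passes its speed limit or range.

ROBOT

A 6-joint arm with a two-finger parallel gripper is mounted at the origin on the work surface. World frame = base frame: x ahead of the robot, y to its left, z up, the work surface at z = 0. Lengths are in mm, angles in rad, forces in N, time in s.
With the tool pointing down it reaches from about 350 to 875 mm from the base axis. Payload 4.2 kg.
Tool frame: the origin (TCP) lies at the very end of the fingers, on their centre line; the grasp point (between the pads) lies arm.hold_point_z behind it (arm.hold_point_z is the distance from the TCP to the grasp point, in mm); z points along the fingers, y is the direction in which the jaws open and shut (so a half turn about z gives the same grasp; the last joint's range is limited). The gripper opens to 85 mm and grips with 20 to 120 N. Pads are 22 mm wide; open, the fingers measure 114 mm over their backs; the gripper's body (76 mm by 85 mm) begins 54 mm behind the grasp point. The pads swing forward as they close: fully open they stand 13 mm farther back than shut.
Start: joints at [1.528, 0.385, 0.008, 0, -1.194, -0.259], TCP at [185.742, 596.74, 231.312] pointing down, gripper open.
Joint ranges: [-3.14, 3.14], [-1.21, 2.06], [-1.07, 1.41], [-3.16, 2.05], [-2.99, -0.16], [-3.1, 3.1]. Speed limits (rad/s): [2.79, 2.79, 3.14, 3.14, 3.14, 3.14].

INTERFACE

Orientations are given as a unit quaternion [x, y, z, w].
In Python, from bench import arm gives the robot as it stands.
- The arm moves only by the tool step_arm, never from a script. Its argument "series" is a list of rows, each a list of 6 numbers: the shift along the world's x, y, z scaled (see below), then the turn, a rotation vector about the world's x, y, z scaled (see below). A call has 1 to 12 rows; each row is the pose to reach, as a shift and turn from the pose commanded when the call began; what a row does not reach only later rows make up. The controller multiplies each number of a shift by 400 mm and each number of a turn by pi/2 rad. A row lasts 1/12 s, in which the tool goes at most 41.7 mm and 7.16 degrees, less where a joint would pass 70% of its speed; a pose out of reach is approached as far as the arm can. A call with a number of a shift or a turn outside -1 to 1 is refused whole. A call with a gripper value outside its range is refused whole. "jaw" is the opening, from -1 (shut) to 1 (fully open), set as the call begins (left out, the last holds). The fingers move at their own pace and stop on an object; the grip force is fixed at half the most. Time passes only in rows, so rows that repeat a pose let the fingers close. It gives the time, the measured TCP pose, the force and the opening at its end, in the units of the state.
- arm.read_state(): the state, without advancing time (a new reading comes with each control period).
- arm.get_image(name): name is "side" or "top" or "wrist"; returns a dict with "image" (400x640x3 uint8, red, green, blue), "camera_matrix" (3x3 intrinsics, pixels), "k1" (the pictures are not rectified: a ray, as slopes to the right and down, at radius r is drawn at 1 + k1 r^2 times it, then the intrinsics apply), "world_from_camera" (4x4, takes a point from camera to world coordinates). Camera axes: x right, y up, looking along -z (the intrinsics and any distortion apply to the point x, -y, -z); pixel columns grow to the right and rows downward; lengths in mm; the calibration is good to about 2 mm. A picture is of the moment at which its call begins. There is no depth.
- arm.job_done(): hands the job in, once; it reports no verdict.
The state is a dict: "clock": time; "joints": joint angles; "joint_vel": joint speeds; "joint_efforts": joint torques, N m; "position": TCP position; "ee_rot": TCP orientation; "contact_force": force on the tool from outside, world axes, zero at the start; "wrist_torque": the same for the moment, N m; "gripper_width": finger opening in mm.
Only numpy, scipy, OpenCV 4.12 (cv2) and the standard library are available. Lean on these libraries where they do the work, as an engineer would, in place of code of your own. Each camera call takes 0.05 s, during which the arm holds its last target.

## Working session

There is one attempt and no reset: what is moved stays moved. The work goes in short steps, Python scripts to look and compute and a tool call to move; the robot and the scene stay as the last step left them, time stands still between calls to the robot, and variables do not carry over. Pictures are saved under pics/ and viewed, and the job is handed in when it is done.

Besides the shell and the picture viewer there is one more tool, called after "Call:" as name(argument=value, ...) on one line, values as JSON. step_arm: Moves the arm, as the interface text tells. Shifts and turns lie within -1 to 1; 1 stands for 400 mm of shift or pi/2 rad of turn. Its arguments: {"type":"object","properties":{"series":{"type":"array","items":{"type":"array","items":{"type":"number","minimum":-1,"maximum":1}}},"jaw":{"type":"number"}},"required":["series"]}

```bash
mkdir -p pics; ls
cat > h.py <<'E'
import numpy as np, cv2
from bench import arm
def grab(n,f):
    d=arm.get_image(n); cv2.imwrite('pics/'+f+'.png',d['image'][:,:,::-1]); np.save('pics/'+f+'.npy',d,allow_pickle=True); return d
def load(f): return np.load('pics/'+f+'.npy',allow_pickle=True).item()
def ray(d,u,v):
    K=np.array(d['camera_matrix'],float);k=d['k1']
    p=cv2.undistortPoints(np.array([[[u,v]]],float),K,np.array([k,0,0,0],float))[0,0]
    T=np.array(d['world_from_camera']); r=T[:3,:3]@np.array([p[0],-p[1],-1]); return T[:3,3],r/np.linalg.norm(r)
def onz(d,u,v,z):
    o,r=ray(d,u,v); return o+r*(z-o[2])/r[2]
def proj(d,P):
    T=np.linalg.inv(np.array(d['world_from_camera'])); c=T[:3,:3]@np.array(P,float)+T[:3,3]
    a=np.array([c[0],-c[1]])/-c[2]; a=a*(1+d['k1']*(a@a)); K=np.array(d['camera_matrix']); return K[:2,:2]@a+K[:2,2]
def tri(d1,p1,d2,p2):
    o1,r1=ray(d1,*p1);o2,r2=ray(d2,*p2)
    A=np.stack([r1,-r2],1); s=np.linalg.lstsq(A,o2-o1,rcond=None)[0]
    a=o1+s[0]*r1;b=o2+s[1]*r2; return (a+b)/2,np.linalg.norm(a-b)
E
python3 - <<'E'
from h import *
for n in('side','top','wrist'):
    d=grab(n,n+'0'); print(n,d['k1'],np.round(d['camera_matrix'],1).tolist(),np.round(d['world_from_camera'],2).tolist())
print(arm.read_state(),arm.hold_point_z)
E
```

```text
pics
side -0.024850360100709356 [[387.7, 0.0, 316.9], [0.0, 387.7, 204.8], [0.0, 0.0, 1.0]] [[0.99, 0.1, -0.13, 492.39], [-0.16, 0.65, -0.74, -688.27], [0.01, 0.76, 0.66, 633.97], [0.0, 0.0, 0.0, 1.0]]
top -0.08746751928770616 [[369.9, 0.0, 317.7], [0.0, 369.9, 196.1], [0.0, 0.0, 1.0]] [[0.04, 0.97, -0.23, 430.47], [-1.0, 0.04, -0.01, -50.61], [0.0, 0.23, 0.97, 840.59], [0.0, 0.0, 0.0, 1.0]]
wrist -0.048552917577055196 [[293.8, 0.0, 320.0], [0.0, 293.8, 199.7], [0.0, 0.0, 1.0]] [[-0.3, 0.92, 0.26, 250.7], [-0.96, -0.29, -0.08, 576.2], [0.0, -0.27, 0.96, 372.46], [0.0, 0.0, 0.0, 1.0]]
{'clock': 0.15, 'joints': array([ 1.52761493e+00,  3.85401041e-01,  6.95418596e-03, -3.41970948e-04,
       -1.19397884e+00, -2.58620708e-01]), 'joint_vel': array([ 1.86325134e-03, -3.20327990e-03,  4.14368872e-03,  2.42041543e-03,
        1.62967616e-04,  4.10941349e-05]), 'joint_efforts': array([ 1.28774750e-04, -3.92678583e+01,  1.88579857e+01,  4.18861315e+00,
       -3.43850181e-03, -1.36776947e-06]), 'position': array([185.62176906, 596.3543111 , 230.46725823]), 'ee_rot': array([ 9.88626205e-01, -1.50391283e-01, -7.04287439e-05,  8.27050109e-04]), 'contact_force': array([ 0.78247331, -0.57512233,  0.21732996]), 'wrist_torque': array([ 0.03800059, -0.06398245, -0.02289894]), 'gripper_width': 85.10134110135076} 18.700000000000003
```

View pics/side0.png

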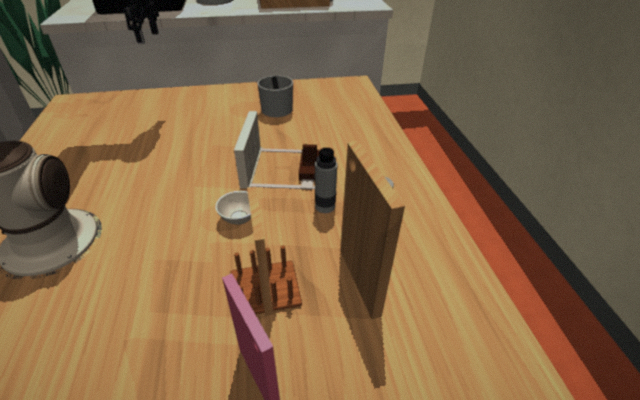

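View pics/top0.png

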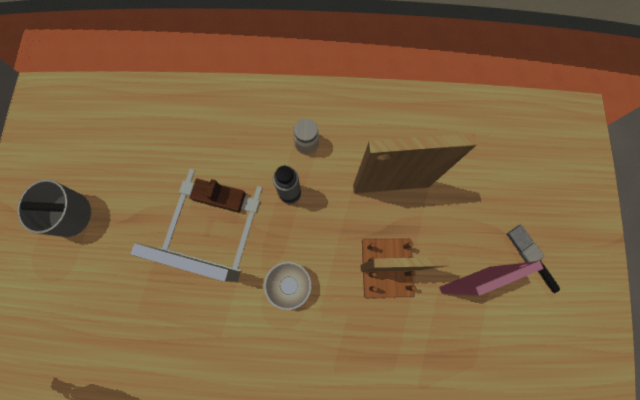

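View pics/wrist0.png

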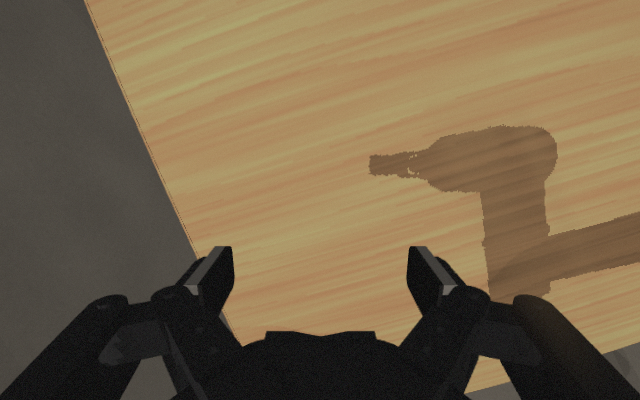

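The side view shows the meant board in the rack at about (264,280), with the pink one in front of it and the large decoy at (370,230). In the top view, the rack is at (388,268), the upstand runs (133,250)–(240,275), the stop is at (218,195), the grinder at (287,183), the bowl at (288,286) and the jar at (306,136). I'll zoom in next.

Run:
```python
from h import *
t=load('top0');s=load('side0')
a=t['image'][160:310,120:320,::-1];b=t['image'][225:310,340:460,::-1]
cv2.imwrite('pics/zt1.png',cv2.resize(a,None,fx=4,fy=4,interpolation=cv2.INTER_CUBIC))
cv2.imwrite('pics/zt2.png',cv2.resize(b,None,fx=6.5,fy=6.5,interpolation=cv2.INTER_CUBIC))
c=s['image'][225:325,215:315,::-1]
cv2.imwrite('pics/zs2.png',cv2.resize(c,None,fx=6,fy=6,interpolation=cv2.INTER_CUBIC))
```

```text
(no output)
```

View pics/zt1.png

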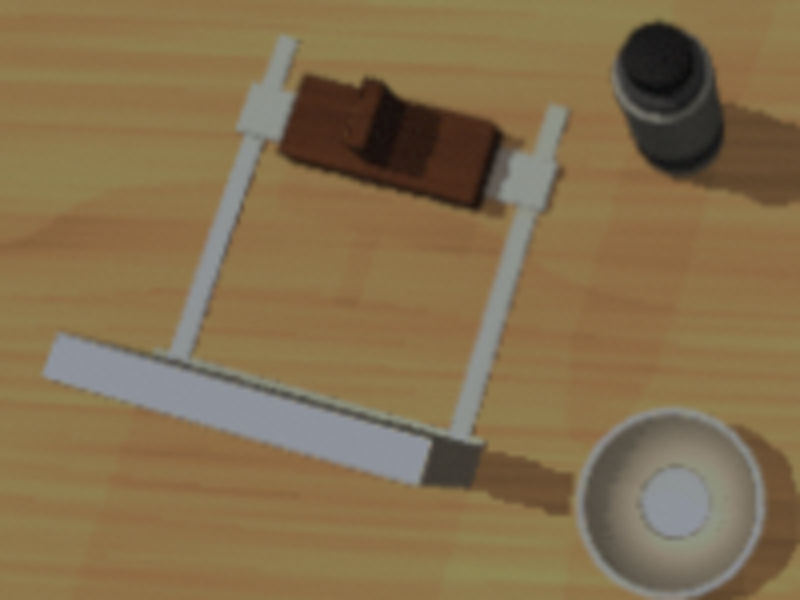

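View pics/zt2.png

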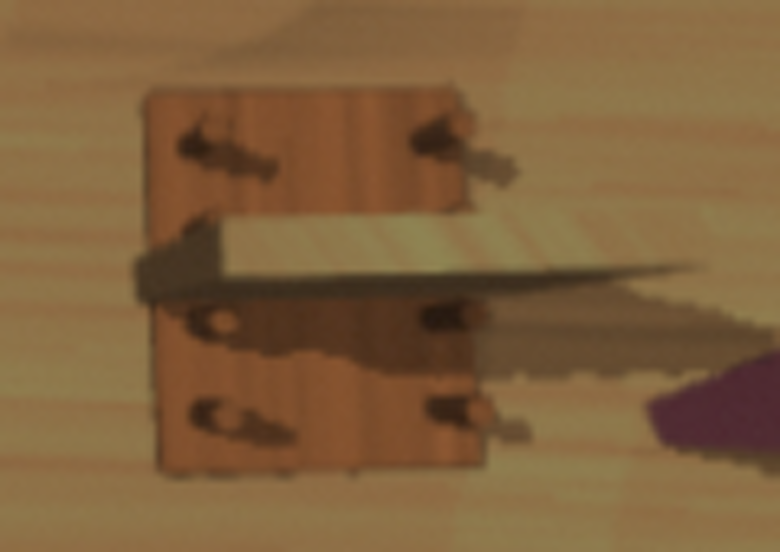

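View pics/zs2.png

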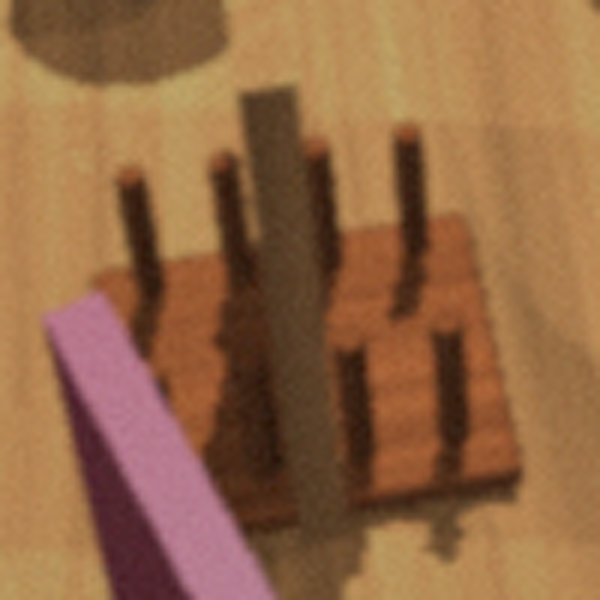

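Run:
```python
from h import *
t=load('top0');s=load('side0')
q=lambda x,y,f,ox,oy:((x+.5)/f-.5+ox,(y+.5)/f-.5+oy)
z1=lambda x,y:q(x,y,4,120,160)
z2=lambda x,y:q(x,y,6.5,340,225)
zs=lambda x,y:q(x,y,6,215,225)
def P(n,uv,z): print(n,np.round(onz(t,*uv,z),1))
for n,p,z in [('board TL',(222,217),212),('board BL',(222,276),212),('board BR',(690,265),212)]: P(n,z2(*p),z)
for n,p in [('rack tl',(148,90)),('tr',(458,90)),('br',(484,465)),('bl',(160,470))]: P(n,z2(*p),12)
for n,p in [('up tl',(60,333)),('up bl',(42,376)),('up br',(420,486)),('up tr',(432,436))]: P(n,z1(*p),120)
for n,p,z in [('stop tl',(303,75),28),('tr',(500,127),28),('br',(476,208),14),('bl',(280,154),14),('fin t',(374,80),77),('fin b',(358,160),28)]: P(n,z1(*p),z)
P('grinder',z1(660,62),164); P('bowl',z1(671,503),45);P('jar',(306,133),85)
for uv in [(42,208)]: P('pot',uv,100)
def S(n,uv,z): print('S',n,np.round(onz(s,*uv,z),1))
for p in [(242,92),(297,86)]: S('board far top?',zs(*p),212)
S('rack fr',zs(520,475),0);S('rack far r',zs(466,215),12)
# far-left hole etc
p,e=tri(t,z2(222,217),s,zs(297,86));print(p,e)
p,e=tri(t,z2(222,276),s,zs(242,92));print(p,e)
```

```text
board TL [ 475.8 -145.   212. ]
board BL [ 460.7 -145.2  212. ]
board BR [ 467.5 -268.1  212. ]
rack tl [ 532.9 -148.9   12. ]
tr [ 537. -257.   12.]
br [ 410.2 -264.8   12. ]
bl [ 405.1 -155.2   12. ]
up tl [490.2 314.2 120. ]
up bl [468.6 320.4 120. ]
up br [426.1 125.9 120. ]
up tr [450.  122.2 120. ]
stop tl [652.8 238.6  28. ]
tr [626.7 121.5  28. ]
br [582.  134.1  14. ]
bl [608.7 251.5  14. ]
fin t [638.1 181.8  77. ]
fin b [604.1 200.9  28. ]
grinder [628.9  18.9 164. ]
bowl [423.3  10.9  45. ]
jar [750.1 -13.7  85. ]
pot [554.5 547.  100. ]
S board far top? [ 469.9 -274.5  212. ]
S board far top? [ 483.6 -274.5  212. ]
S rack fr [ 539.3 -251.4    0. ]
S rack far r [ 534.  -150.1   12. ]
[ 482.67045124 -162.26091341   97.76076055] 2.800277194115975
[ 464.99912119 -162.42951908   97.90752071] 2.31493857069089
```

Run:
```python
from h import *
t=load('top0');s=load('side0')
# decoy: top corners top view right tip (474,144)?, left (371,141); side: far top (350,146), near top (403,208)
print(tri(t,(474,146),s,(403,207)), tri(t,(371,142),s,(350,147)))
print('pink',tri(t,(542,266),s,(245,350)), tri(t,(477,292),s,(228,281)), tri(t,(477,292),s,(226,282)))
for p in [(355,193),(434,187)]: print('decoy base',onz(t,*p,0))
for p in [(442,291),(505,290)]: print('pink base',onz(t,*p,0))
for p in [(383,315)]: print('decoy base near S',onz(s,*p,0))
```

```text
(array([ 671.78130746, -305.14702412,  272.75527442]), np.float64(19.95676815580058)) (array([ 652.66037802, -130.0551124 ,  270.63582196]), np.float64(14.3027538537313))
pink (array([ 460.54736939, -445.81307905,  206.2247867 ]), np.float64(21.081857072193436)) (array([ 425.89479549, -329.55545854,  191.45815204]), np.float64(3.3050281112768403)) (array([ 424.43773697, -330.12049975,  190.59566222]), np.float64(0.38702444020684285))
decoy base [ 640.30606225 -131.59886656    0.        ]
decoy base [ 662.85755808 -319.31776355    0.        ]
pink base [ 422.76897083 -331.44194383    0.        ]
pink base [ 4.28092049e+02 -4.78321496e+02 -1.13686838e-13]
decoy base near S [ 6.88222020e+02 -3.00542677e+02  1.13686838e-13]
```

Call:
step_arm(series=[[0.1,-0.1,0.15,0,0,-0.08],[0.66,-0.85,0.24,0,0,-0.77],[0.66,-0.85,0.24,0,0,-0.77],[0.66,-0.85,0.24,0,0,-0.77],[0.66,-0.85,0.24,0,0,-0.77],[0.66,-0.85,0.24,0,0,-0.77],[0.66,-0.85,0.24,0,0,-0.77],[0.66,-0.85,0.24,0,0,-0.77],[0.66,-0.85,0.24,0,0,-0.77],[0.66,-0.85,0.24,0,0,-0.77],[0.66,-0.85,0.24,0,0,-0.77],[0.66,-0.85,0.24,0,0,-0.77]], jaw=1)

```text
clock: 1.15
position: [452.3, 253.0, 328.5]
ee_rot: [0.726, -0.688, 0.001, -0.001]
contact_force: [0.2, 0.2, 0.6]
gripper_width: 85.2
```

Call:
step_arm(series=[[0.05,-0.98,0,0,0,0],[0.05,-0.98,0,0,0,0],[0.05,-0.98,0,0,0,0],[0.05,-0.98,0,0,0,0],[0.05,-0.98,0,0,0,0],[0.05,-0.98,0,0,0,0],[0.05,-0.98,0,0,0,0],[0.05,-0.98,0,0,0,0],[0.05,-0.98,0,0,0,0],[0.05,-0.98,0,0,0,0],[0.05,-0.98,0,0,0,0]])

```text
clock: 2.07
position: [469.4, -138.0, 326.6]
ee_rot: [0.726, -0.688, -0.0, 0.001]
contact_force: [0.8, 0.8, -0.2]
gripper_width: 85.5
```

Run:
```python
from h import *
d=grab('wrist','wrist1'); st=arm.read_state(); print(st['position'],st['ee_rot'],st['joints'])
```

```text
[ 469.41639764 -136.48682339  326.63255553] [ 7.26649984e-01 -6.87007538e-01 -5.77044662e-04  3.32272230e-04] [ 4.98080918e-02  9.27845593e-02 -1.43348969e-01 -3.84634494e-04
 -1.33594094e+00  6.35189400e-03]
```

View pics/wrist1.png

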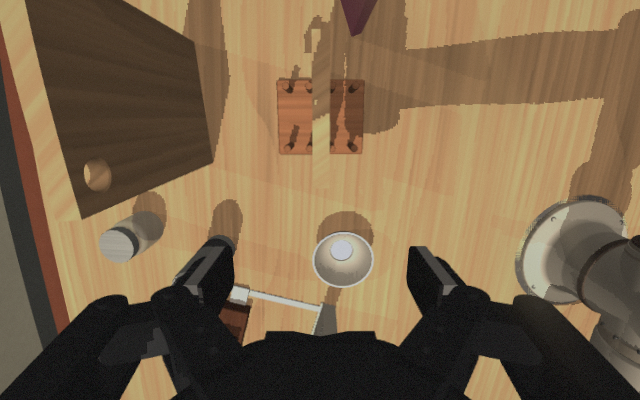

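The wrist picture shows the board top as a light strip at about u=313–330, v=55–185, over the rack. I'll zoom in to measure it.

Run:
```python
from h import *
d=load('wrist1')
b=d['image'][20:200,260:390,::-1]
cv2.imwrite('pics/zw1.png',cv2.resize(b,None,fx=3.3,fy=3.3,interpolation=cv2.INTER_CUBIC))
g=d['image'].astype(int)
for v in (70,90,110,130,145,160,175,185): print(v,[tuple(x) for x in g[v,305:340:2]][:18])
```

```text
70 [(np.int64(189), np.int64(159), np.int64(110)), (np.int64(187), np.int64(160), np.int64(109)), (np.int64(189), np.int64(166), np.int64(113)), (np.int64(174), np.int64(143), np.int64(99)), (np.int64(132), np.int64(102), np.int64(73)), (np.int64(132), np.int64(103), np.int64(73)), (np.int64(132), np.int64(101), np.int64(73)), (np.int64(130), np.int64(99), np.int64(71)), (np.int64(129), np.int64(98), np.int64(70)), (np.int64(131), np.int64(100), np.int64(70)), (np.int64(140), np.int64(108), np.int64(77)), (np.int64(140), np.int64(108), np.int64(75)), (np.int64(142), np.int64(108), np.int64(75)), (np.int64(131), np.int64(101), np.int64(70)), (np.int64(125), np.int64(96), np.int64(68)), (np.int64(137), np.int64(104), np.int64(76)), (np.int64(133), np.int64(103), np.int64(71)), (np.int64(134), np.int64(103), np.int64(73))]
90 [(np.int64(166), np.int64(107), np.int64(73)), (np.int64(104), np.int64(69), np.int64(45)), (np.int64(77), np.int64(52), np.int64(33)), (np.int64(87), np.int64(65), np.int64(45)), (np.int64(140), np.int64(107), np.int64(75)), (np.int64(140), np.int64(106), np.int64
[... 4899 characters left out ...]
int64(186), np.int64(147), np.int64(101)), (np.int64(190), np.int64(160), np.int64(111)), (np.int64(187), np.int64(158), np.int64(108)), (np.int64(189), np.int64(157), np.int64(108)), (np.int64(187), np.int64(155), np.int64(107)), (np.int64(191), np.int64(159), np.int64(111)), (np.int64(190), np.int64(161), np.int64(111)), (np.int64(188), np.int64(160), np.int64(110)), (np.int64(190), np.int64(163), np.int64(113)), (np.int64(189), np.int64(160), np.int64(111)), (np.int64(190), np.int64(156), np.int64(108)), (np.int64(191), np.int64(156), np.int64(109)), (np.int64(190), np.int64(159), np.int64(111)), (np.int64(189), np.int64(163), np.int64(112)), (np.int64(188), np.int64(161), np.int64(110))]
```

View pics/zw1.png

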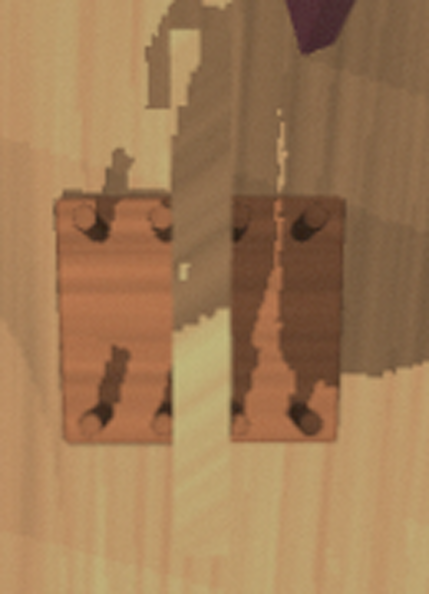

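Run:
```python
from h import *
d=load('wrist1')
for p in [(312,90),(329.5,90),(312,145),(329.8,145),(321,188),(321,29),(312.3,180)]: print(p,np.round(onz(d,*p,212),1))
```

```text
(312, 90) [ 480.1 -228.2  212. ]
(329.5, 90) [ 465.7 -229.1  212. ]
(312, 145) [ 477.9 -183.2  212. ]
(329.8, 145) [ 462.5 -184.1  212. ]
(321, 188) [ 468.  -145.5  212. ]
(321, 29) [ 475.3 -274.8  212. ]
(312.3, 180) [ 476.1 -152.4  212. ]
```

Call:
step_arm(series=[[0.005,-0.1,0,0,0,0],[0.005,-0.187,0,0,0,0],[0.005,-0.187,-0.06,0,0,0],[0.005,-0.187,-0.12,0,0,0],[0.005,-0.187,-0.18,0,0,0],[0.005,-0.187,-0.24,0,0,0],[0.005,-0.187,-0.3,0,0,0],[0.005,-0.187,-0.35,0,0,0],[0.005,-0.187,-0.378,0,0,0],[0.005,-0.187,-0.378,0,0,0],[0.005,-0.187,-0.378,0,0,0]])

```text
clock: 3.03
position: [471.9, -209.0, 175.9]
ee_rot: [0.728, -0.685, -0.0, 0.0]
contact_force: [0.0, 0.1, 0.9]
gripper_width: 85.4
```

Call:
step_arm(series=[[0,0,0,0,0,0],[0,0,0,0,0,0],[0,0,0,0,0,0],[0,0,0,0,0,0],[0,0,0,0,0,0],[0,0,0,0,0,0],[0,0,0,0,0,0],[0,0,0,0,0,0],[0,0,0,0,0,0],[0,0,0,0,0,0]], jaw=-1)

```text
clock: 3.87
position: [472.1, -210.2, 176.6]
ee_rot: [0.728, -0.686, 0.001, -0.0]
contact_force: [0.5, -0.4, 3.1]
gripper_width: 14.2
```

Call:
step_arm(series=[[0,0,0.01,0,0,0],[0,0,0.03,0,0,0],[0,0,0.07,0,0,0],[0,0,0.12,0,0,0],[0,0,0.17,0,0,0],[0,0,0.23,0,0,0],[0,0,0.29,0,0,0],[0,0,0.35,0,0,0],[0,0,0.4,0,0,0],[0,0,0.43,0,0,0],[0,0,0.44,0,0,0],[0,0,0.44,0,0,0]])

```text
clock: 4.87
position: [471.7, -210.0, 352.8]
ee_rot: [0.728, -0.686, 0.0, -0.001]
contact_force: [0.2, 0.1, -3.0]
gripper_width: 14.1
```

Run:
```python
from h import *
d=grab('side','side2'); st=arm.read_state(); print(st['position'],st['contact_force'],st['wrist_torque'],st['gripper_width'])
```

```text
[ 471.2962831  -209.76526328  351.52359499] [ 0.20827479 -0.07122213 -2.24724353] [-0.02433039 -0.00587484  0.03713328] 14.395644617230483
```

View pics/side2.png

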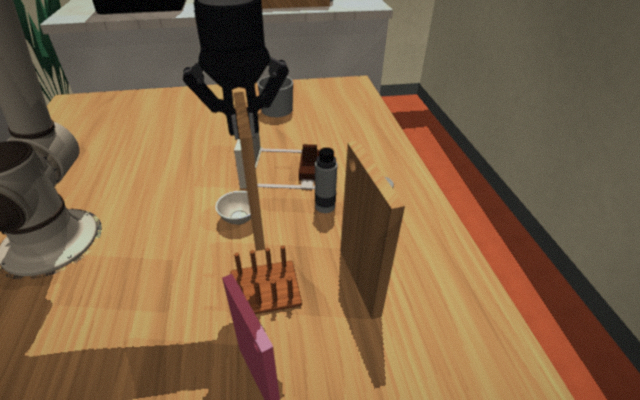

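Call:
step_arm(series=[[0.01,0.02,0,0,0,-0.01],[0.03,0.07,0,0,0,-0.02],[0.07,0.14,0,0,0,-0.03],[0.1,0.21,0,0,0,-0.05],[0.14,0.28,0,0,0,-0.06],[0.17,0.35,0,0,0,-0.08],[0.21,0.42,0,0,0,-0.09],[0.24,0.49,0,0,0,-0.11],[0.27,0.56,0,0,0,-0.12],[0.31,0.63,0,0,0,-0.14],[0.34,0.7,0,0,0,-0.15],[0.37,0.76,0,0,0,-0.17]])

```text
clock: 5.92
position: [619.5, 95.8, 349.6]
ee_rot: [-0.63, 0.777, 0.001, -0.002]
contact_force: [0.2, -1.0, -3.2]
gripper_width: 14.7
```

Call:
step_arm(series=[[0.03,0.06,0,0,0,0],[0.06,0.12,0,0,0,0],[0.08,0.17,0,0,0,0],[0.1,0.2,0,0,0,0],[0.103,0.208,0,0,0,0],[0.103,0.208,0,0,0,0],[0.103,0.208,0,0,0,0]])

```text
clock: 6.5
position: [660.4, 176.7, 350.7]
ee_rot: [-0.63, 0.777, 0.0, -0.002]
contact_force: [-0.0, 0.4, -1.7]
gripper_width: 14.2
```

Run:
```python
from h import *
d=grab('wrist','wrist3'); d=grab('top','top3'); st=arm.read_state(); print(st['position'],st['ee_rot'],st['contact_force'],st['wrist_torque'],st['gripper_width'])
```

```text
[660.50922129 176.12859737 352.00064266] [-6.29730599e-01  7.76813475e-01  4.30989499e-05 -4.43895389e-04] [-0.48931849 -0.30594586 -2.37895451] [-0.05144417 -0.03247734 -0.02330357] 14.504156332849837
```

View pics/wrist3.png

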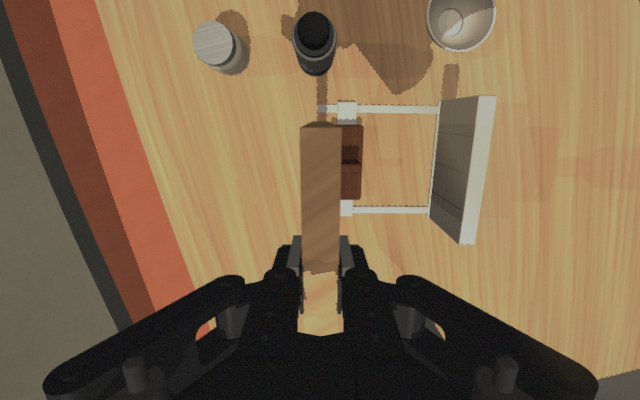

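View pics/top3.png

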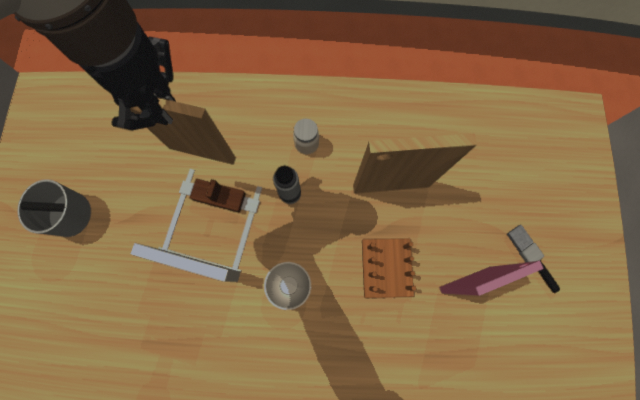

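The wrist view shows the board held squarely. The upstand's top face is at about (478–495,97) to (458–475,241), the stop bar at (350,125–200), and the grinder at (315,35) well clear.

Run:
```python
from h import *
d=load('wrist3')
b=d['image'][85:255,310:510,::-1]
cv2.imwrite('pics/zw3.png',cv2.resize(b,None,fx=3.5,fy=3.5,interpolation=cv2.INTER_CUBIC))
```

```text
(no output)
```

View pics/zw3.png

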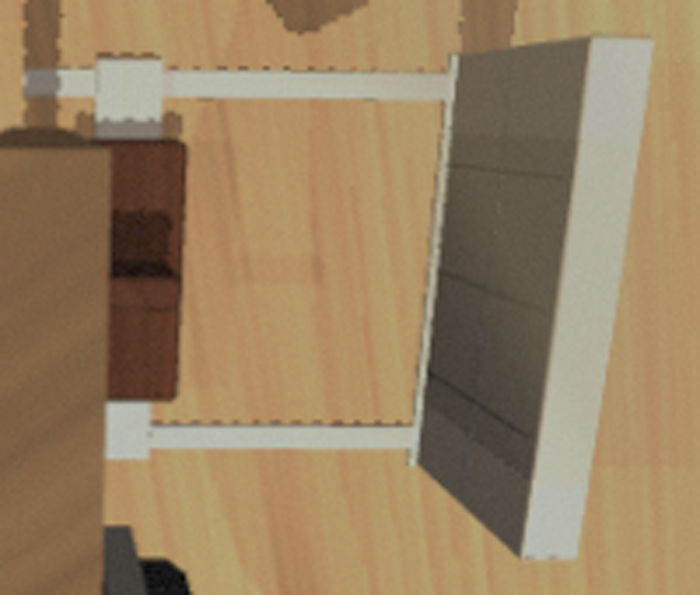

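Run:
```python
from h import *
d=load('wrist3')
q=lambda x,y:((x+.5)/3.5-.5+310,(y+.5)/3.5-.5+85)
print('cam',np.array(d['world_from_camera'])[:3,3])
tops=[onz(d,*q(*p),120)[:2] for p in [(592,38),(652,40),(578,556),(522,555)]]
print(np.round(tops,1)); U=np.mean(tops,0); ey=(tops[3]-tops[0]);ey2=tops[2]-tops[1]
print('U',U,np.linalg.norm(ey),np.linalg.norm(ey2),np.degrees(np.arctan2(-ey[0],ey[1])),np.degrees(np.arctan2(-ey2[0],ey2[1])))
base=[onz(d,*q(*p),0)[:2] for p in [(456,55),(412,463)]]; print('base',np.round(base,1))
st=[onz(d,*q(*p),28)[:2] for p in [(185,142),(177,400)]]; print('stop',np.round(st,1))
f=np.radians(-12.1);ex=np.array([np.cos(f),np.sin(f)]);eyy=np.array([-np.sin(f),np.cos(f)])
for UU in (U,np.array([458.7,220.7])):
  print(UU,[np.round([(p-UU)@ex,(p-UU)@eyy],1).tolist() for p in tops+base+st])
```

```text
cam [646.25020232 109.85305616 492.92244697]
[[448.9 122. ]
 [427.5 126.7]
 [467.5 318.4]
 [489.9 313.1]]
U [458.46459835 220.0569118 ] 195.4196475505943 195.84251988131686 -12.125997875988038 -11.771516724744433
base [[449.2 121.3]
 [491.9 315. ]]
stop [[582.8 133.6]
 [606.4 249. ]]
[458.46459835 220.0569118 ] [[11.2, -97.9], [-10.7, -97.8], [-11.8, 98.1], [11.3, 97.5], [11.7, -98.5], [12.7, 99.9], [139.7, -58.5], [138.5, 59.3]]
[458.7 220.7] [[11.1, -98.6], [-10.8, -98.4], [-11.9, 97.4], [11.2, 96.9], [11.6, -99.2], [12.7, 99.2], [139.6, -59.2], [138.4, 58.6]]
```

Call:
step_arm(series=[[0,0,-0.03,0,0,0],[0,0,-0.08,0,0,0],[0,0,-0.14,0,0,0],[0,0,-0.2,0,0,0],[0,0,-0.26,0,0,0],[0,0,-0.32,0,0,0],[0,0,-0.37,0,0,0],[0,0,-0.41,0,0,0],[0,0,-0.44,0,0,0],[0,0,-0.445,0,0,0],[0,0,-0.445,0,0,0]])

```text
clock: 7.52
position: [660.7, 176.4, 173.9]
ee_rot: [-0.63, 0.777, -0.0, -0.001]
contact_force: [-0.7, -0.9, -1.7]
gripper_width: 14.2
```

Call:
step_arm(series=[[-0.01,0.002,0,0,0,0],[-0.024,0.005,0,0,0,0],[-0.036,0.008,0,0,0,0],[-0.048,0.01,0,0,0,0],[-0.06,0.013,0,0,0,0],[-0.072,0.015,0,0,0,0],[-0.084,0.018,0,0,0,0],[-0.096,0.02,0,0,0,0],[-0.108,0.023,0,0,0,0],[-0.12,0.026,0,0,0,0],[-0.13,0.028,0,0,0,0],[-0.14,0.03,0,0,0,0]])

```text
clock: 8.52
position: [604.7, 189.5, 174.2]
ee_rot: [-0.63, 0.777, 0.0, 0.0]
contact_force: [3.5, -0.3, -0.8]
gripper_width: 14.5
```

Run:
```python
from h import *
d=grab('top','top4'); d=grab('side','side4');st=arm.read_state(); print(st['position'],st['ee_rot'],st['contact_force'],st['wrist_torque'],st['gripper_width'])
```

```text
[603.98483559 189.53758495 173.95623841] [-6.30203570e-01  7.76429739e-01  4.80710417e-04 -3.00053639e-04] [ 2.30471361  0.99616653 -0.8606318 ] [ 0.20720862 -0.85906983 -0.10507376] 14.343189643612861
```

View pics/top4.png

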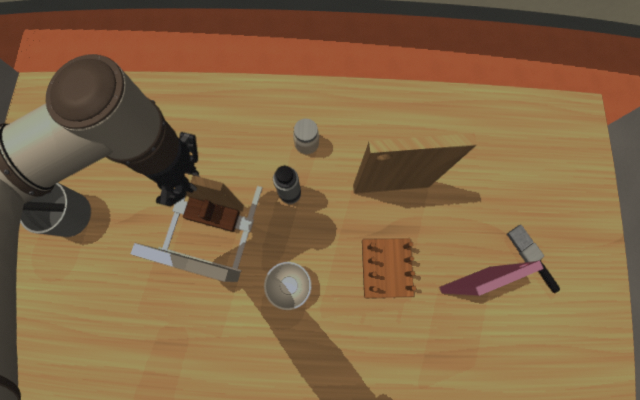

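View pics/side4.png

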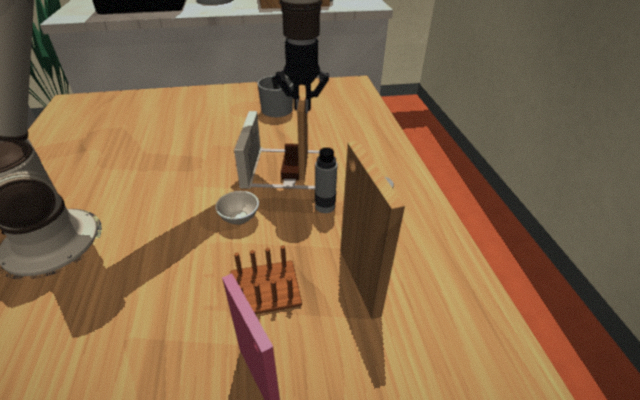

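Call:
step_arm(series=[[0.015,-0.003,0,0,0,0],[0.03,-0.006,0,0,0,0],[0.03,-0.006,0.03,0,0,0],[0.03,-0.006,0.08,0,0,0],[0.03,-0.006,0.14,0,0,0],[0.03,-0.006,0.2,0,0,0],[0.03,-0.006,0.26,0,0,0],[0.03,-0.006,0.32,0,0,0],[0.03,-0.006,0.36,0,0,0],[0.03,-0.006,0.385,0,0,0],[0.03,-0.006,0.39,0,0,0]])

```text
clock: 9.53
position: [617.3, 186.6, 331.3]
ee_rot: [-0.63, 0.777, -0.0, 0.0]
contact_force: [1.8, -0.1, -1.7]
gripper_width: 14.4
```

Run:
```python
from h import *
d=grab('wrist','wrist5'); t=grab('top','top5');st=arm.read_state(); print(st['position'],st['ee_rot'],st['contact_force'],st['wrist_torque'],st['gripper_width'])
a=t['image'][160:310,120:270,::-1]
b=d['image'][0:400,250:640,::-1]
cv2.imwrite('pics/z5.png',np.hstack([cv2.resize(a,(400,400),interpolation=cv2.INTER_CUBIC),b]))
```

```text
[616.59718242 186.63838565 328.89011088] [-6.29961848e-01  7.76625037e-01  6.42392817e-04 -1.09923505e-03] [-0.35609025  0.10718927 -2.24687165] [ 0.02869118  0.02110612 -0.00721332] 14.2825622396443
```

View pics/z5.png

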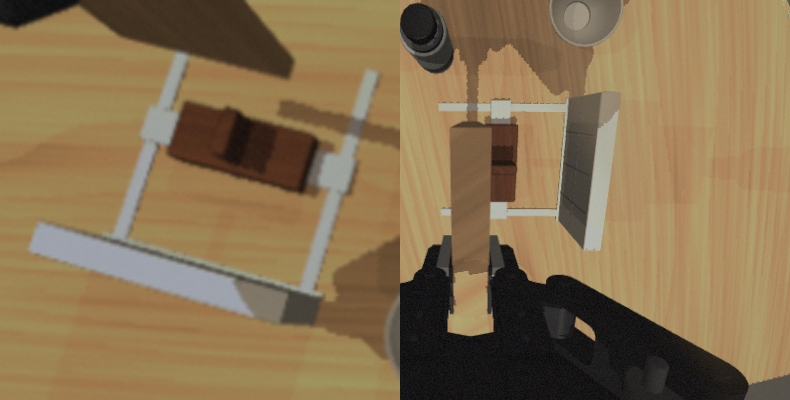

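Run:
```python
from h import *
d=load('wrist5');t=load('top5')
U=np.array([458.6,220.4]);f=np.radians(-12);ex=np.array([np.cos(f),np.sin(f)]);ey=np.array([-np.sin(f),np.cos(f)])
for u,v,z in [(368,125,28),(366,201,28)]:
  p=onz(d,u,v,z)[:2]-U; print('w',p@ex,p@ey)
for x,y,z in [(303,192,0),(168,156,0),(316,138,28),(185,101,28)]:
  p=onz(t,120+x*.375,160+y*.375,z)[:2]-U; print('t',p@ex,p@ey)
```

```text
w 90.9528756189939 -58.31367231599934
w 88.8522508264083 58.30720232962097
t 92.09847903145403 -57.91860503760359
t 92.1509877561613 66.74836123831439
t 136.45919323239394 -62.16028496519126
t 138.917490611127 56.73664687031667
```

Call:
step_arm(series=[[-0.02,0.004,0,-0.003,-0.014,0],[-0.06,0.013,0,-0.009,-0.042,0],[-0.1,0.021,0,-0.015,-0.072,0],[-0.14,0.03,0,-0.021,-0.1,0],[-0.18,0.038,0,-0.028,-0.13,0],[-0.22,0.047,0,-0.034,-0.16,0],[-0.26,0.055,0,-0.04,-0.19,0],[-0.3,0.064,0,-0.047,-0.22,0],[-0.34,0.072,0,-0.053,-0.25,0],[-0.365,0.078,0,-0.057,-0.268,0],[-0.373,0.08,0,-0.058,-0.272,0],[-0.373,0.08,0,-0.058,-0.272,0]])

```text
clock: 10.63
position: [466.3, 218.1, 328.4]
ee_rot: [-0.616, 0.758, -0.169, 0.134]
contact_force: [0.8, -1.1, -3.2]
gripper_width: 14.2
```

Run:
```python
from h import *
from scipy.spatial.transform import Rotation as R
s=grab('side','side6');t=grab('top','top6');st=arm.read_state(); print(st['position'],st['contact_force'],st['wrist_torque'],st['gripper_width'])
m=R.from_quat(st['ee_rot']).as_matrix(); z=m[:,2]; f=np.radians(-12); ex=np.array([np.cos(f),np.sin(f),0]);ey=np.array([-np.sin(f),np.cos(f),0]); print('tilt',np.degrees(np.arccos(-z[2])),'z in U',z@ex,z@ey,'y in U',m[:,1]@ex,m[:,1]@ey)
foot=st['position']+164.5*z; print('foot U',(foot-[458.6,220.4,0])@ex,(foot-[458.6,220.4,0])@ey,foot[2])
cv2.imwrite('pics/z6.png',np.hstack([s['image'][40:340,150:440,::-1],t['image'][0:300,0:330,::-1]]))
```

```text
[467.84048421 218.76969194 329.4754017 ] [ 0.34028529 -0.42494052 -2.65693433] [ 0.23043333  1.12892287 -0.02012295] 14.252124831992067
tilt 24.953828288774126 z in U 0.42188618625993907 -0.0011588842315379145 y in U -0.9066474654776006 -0.0022547744559007453
foot U 78.77779520058247 0.13588631886681451 180.33179600322714
```

View pics/z6.png

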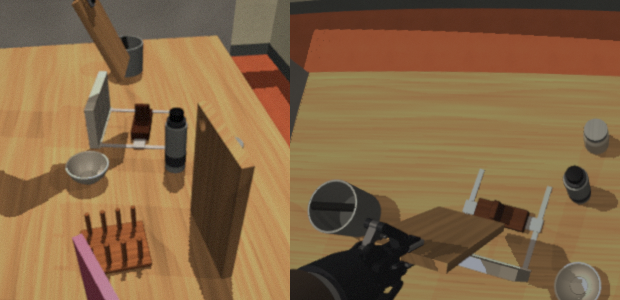

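Call:
step_arm(series=[[0,0,-0.03,0,0,0],[0,0,-0.08,0,0,0],[0,0,-0.13,0,0,0],[0,0,-0.18,0,0,0],[0,0,-0.23,0,0,0],[0,0,-0.28,0,0,0],[0,0,-0.32,0,0,0],[0,0,-0.35,0,0,0],[0,0,-0.37,0,0,0],[0,0,-0.38,0,0,0],[0,0,-0.38,0,0,0]])

```text
clock: 11.65
position: [468.3, 218.1, 176.9]
ee_rot: [-0.615, 0.759, -0.169, 0.135]
contact_force: [-1.1, -0.1, -2.6]
gripper_width: 14.4
```

```bash
cat > chk.py <<'E'
from h import *
from scipy.spatial.transform import Rotation as R
import sys
n=sys.argv[1]
s=grab('side','side'+n);t=grab('top','top'+n);w=grab('wrist','wrist'+n);st=arm.read_state(); print(st['clock'],st['position'],st['contact_force'],st['wrist_torque'],st['gripper_width'])
m=R.from_quat(st['ee_rot']).as_matrix(); z=m[:,2]; f=np.radians(-12); ex=np.array([np.cos(f),np.sin(f),0]);ey=np.array([-np.sin(f),np.cos(f),0]); print('tilt',np.degrees(np.arccos(-z[2])))
foot=st['position']+164.5*z; print('foot U',(foot-[458.6,220.4,0])@ex,(foot-[458.6,220.4,0])@ey,foot[2])
a=cv2.resize(s['image'][90:220,220:350,::-1],(390,390),interpolation=cv2.INTER_CUBIC)
b=cv2.resize(t['image'][140:310,120:290,::-1],(390,390),interpolation=cv2.INTER_CUBIC)
cv2.imwrite('pics/z'+n+'.png',np.hstack([a,b]))
E
python3 chk.py 7
```

```text
11.8 [468.50760377 219.15766444 178.75627579] [-0.18682544  0.10225513 -1.91459719] [0.26655658 1.13976296 0.00162449] 14.210898599338947
tilt 25.065059528854146
foot U 79.63927925880415 0.9394171128919308 29.74768188446592
```

View pics/z7.png

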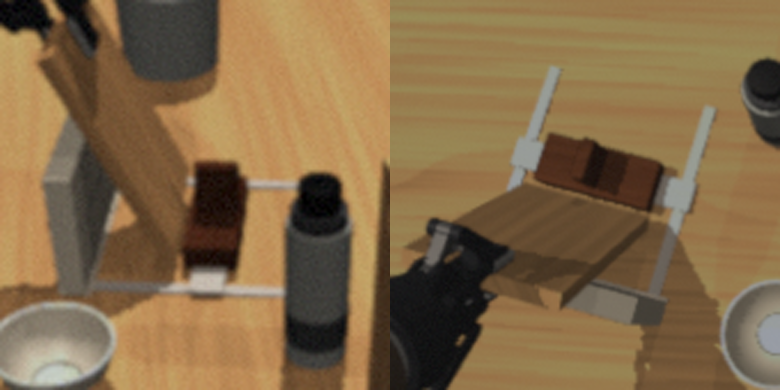

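Call:
step_arm(series=[[-0.002,0,-0.005,0,0,0],[-0.004,0,-0.015,0,0,0],[-0.004,0,-0.025,0,0,0],[-0.004,0,-0.035,0,0,0],[-0.004,0,-0.045,0,0,0],[-0.004,0,-0.053,0,0,0],[-0.004,0,-0.057,0,0,0],[-0.004,0,-0.06,0,0,0],[-0.004,0,-0.06,0,0,0],[-0.004,0,-0.06,0,0,0]])

```text
clock: 12.63
position: [466.2, 218.7, 154.1]
ee_rot: [-0.615, 0.758, -0.169, 0.136]
contact_force: [0.6, -0.3, -2.9]
gripper_width: 14.3
```

```bash
python3 chk.py 8
```

```text
12.7833 [466.25585855 218.91893903 154.3313198 ] [-0.03597966  0.54097191 -1.870312  ] [0.26847929 1.17375594 0.02621128] 14.30143749554416
tilt 25.044605516689465
foot U 77.43323501604591 0.16724787274296668 5.297856785941235
```

View pics/z8.png

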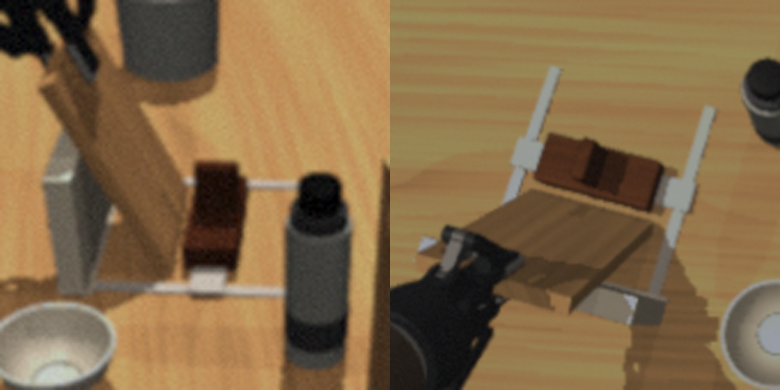

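View pics/wrist8.png

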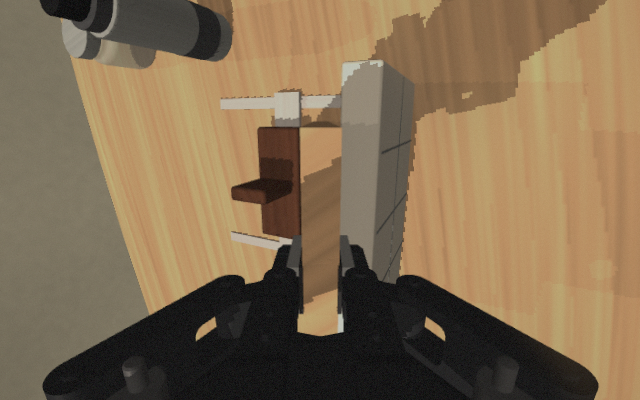

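Call:
step_arm(series=[[0,0,-0.002,0,0,0],[0,0,-0.004,0,0,0],[0,0,-0.006,0,0,0],[0,0,-0.006,0,0,0],[0,0,-0.006,0,0,0]])

```text
clock: 13.2
position: [466.4, 219.0, 152.1]
ee_rot: [-0.615, 0.758, -0.169, 0.137]
contact_force: [-0.8, 0.3, 0.5]
gripper_width: 13.7
```

Run:
```python
from h import *
st=arm.read_state(); print(st['position'],st['contact_force'],st['wrist_torque'])
```

```text
[466.37831623 219.02327842 152.09890459] [-0.83451473  0.30223851  0.47396837] [ 0.1723427   0.9274729  -0.04516226]
```

Call:
step_arm(series=[[-0.002,0,0,0,0,0],[-0.004,0.001,0,0,0,0],[-0.006,0.001,0,0,0,0],[-0.006,0.001,0,0,0,0]])

```text
clock: 13.53
position: [463.9, 219.3, 152.0]
ee_rot: [-0.615, 0.758, -0.169, 0.136]
contact_force: [1.4, -0.7, -0.6]
gripper_width: 14.3
```

```bash
python3 chk.py 9
```

```text
13.6833 [463.90156169 219.31820559 151.97213822] [ 1.20774278  0.71546846 -0.37092724] [ 0.12492593  0.42518564 -0.05122147] 14.14384742326129
tilt 25.051841689714422
foot U 75.06619681252756 0.060928218147330036 2.9474711724445797
```

View pics/z9.png

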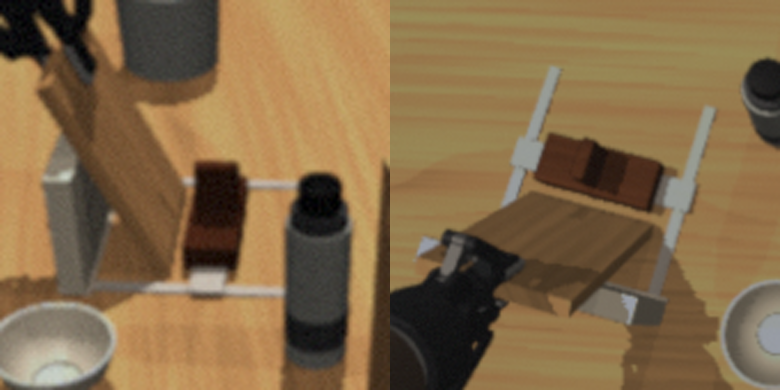

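Call:
step_arm(series=[[-0.002,0,0,0,0,0],[-0.004,0.001,0,0,0,0],[-0.004,0.001,0,0,0,0]])

```text
clock: 13.93
position: [463.2, 219.4, 152.5]
ee_rot: [-0.614, 0.759, -0.169, 0.136]
contact_force: [9.0, -1.4, -2.6]
gripper_width: 14.2
```

Run:
```python
from h import *
st=arm.read_state(); print(st['position'],st['contact_force'],st['wrist_torque'])
```

```text
[463.18649688 219.38772401 152.45324599] [ 9.04594605 -1.40348791 -2.64696727] [-0.21870323 -1.51535538 -0.07272523]
```

Call:
step_arm(series=[[0.001,0,-0.001,0,0,0],[0.002,0,-0.002,0,0,0],[0.002,0,-0.003,0,0,0],[0.002,0,-0.003,0,0,0]])

```text
clock: 14.27
position: [463.7, 219.5, 151.8]
ee_rot: [-0.615, 0.758, -0.169, 0.137]
contact_force: [1.0, -1.4, 5.7]
gripper_width: 14.3
```

```bash
python3 chk.py 10
```

```text
14.4167 [463.7063238  219.51605001 151.82001478] [ 1.84066738 -1.01316774  5.12837254] [-0.54113554 -0.59792548 -0.36259452] 14.183036379275029
tilt 25.15576649949145
foot U 75.10428105871443 0.17710492929768187 2.9219361819237974
```

Call:
step_arm(series=[[0,0,0,0,0,0],[0,0,0,0,0,0],[0,0,0,0,0,0],[0,0,0,0,0,0]], jaw=-0.5)

```text
clock: 14.75
position: [462.5, 219.4, 149.9]
ee_rot: [-0.615, 0.758, -0.168, 0.136]
contact_force: [-1.8, -0.0, 0.3]
gripper_width: 21.2
```

```bash
python3 chk.py 11
```

```text
14.9 [462.73580586 219.53426175 150.21058467] [-0.82295661  0.39971595  0.27185391] [ 0.22105874  0.79914234 -0.01197382] 21.38369121810893
tilt 25.00637981169797
foot U 73.76268169557821 -0.06892480014297099 1.130695665681941
```

View pics/z11.png

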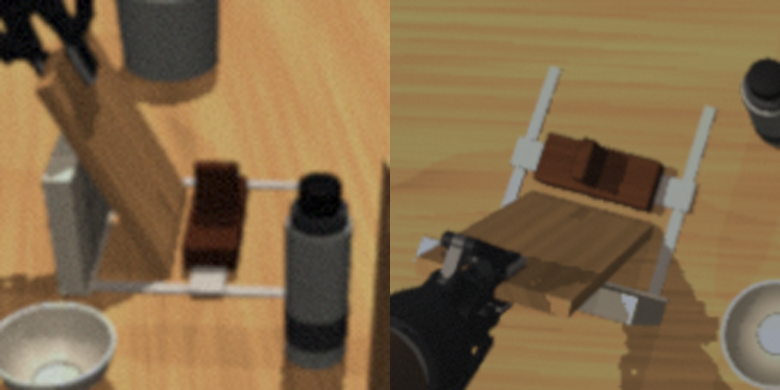

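View pics/wrist11.png

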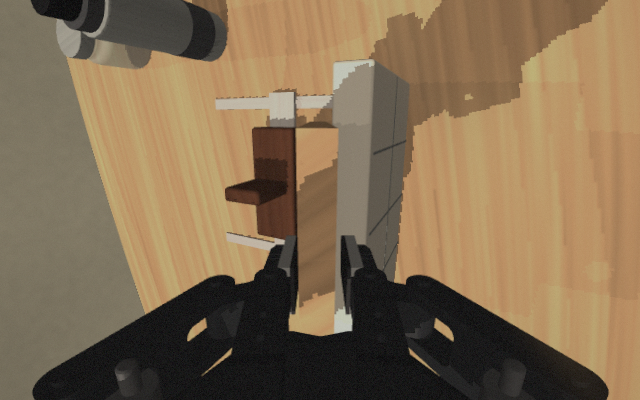

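Call:
step_arm(series=[[0,0,0,0,0,0],[0.003,-0.001,0,0,0,0],[0.006,-0.001,0,0,0,0],[0.006,-0.001,0,0,0,0],[0.006,-0.001,0,0,0,0]], jaw=-0.25)

```text
clock: 15.32
position: [465.5, 219.1, 150.5]
ee_rot: [-0.615, 0.758, -0.169, 0.136]
contact_force: [-0.3, -0.4, 0.5]
gripper_width: 31.9
```

```bash
python3 chk.py 12
```

```text
15.4667 [465.33465296 219.12223083 150.50635887] [ 0.36758653 -0.42736314  0.42432369] [ 0.14403982  0.80945441 -0.0148857 ] 31.808036054254412
tilt 25.02917726827742
foot U 76.44974891269352 0.10436621259871333 1.4541499085597707
```

View pics/z12.png

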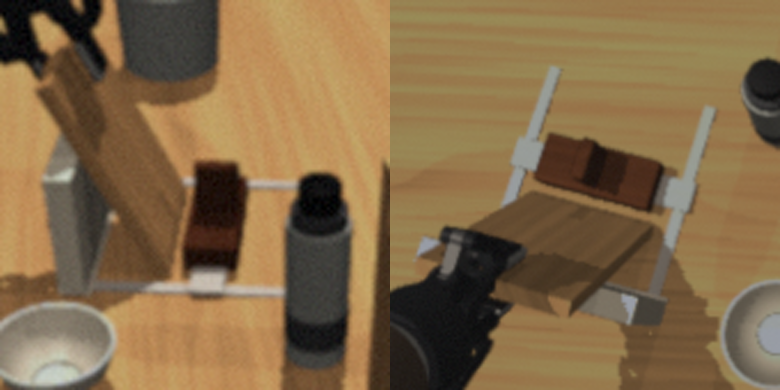

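View pics/wrist12.png

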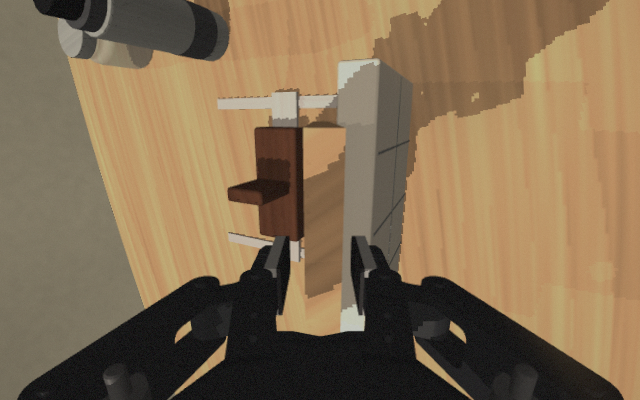

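Call:
step_arm(series=[[-0.005,0.001,0.011,0,0,0],[-0.015,0.003,0.033,0,0,0],[-0.03,0.006,0.066,0,0,0],[-0.046,0.01,0.1,0,0,0],[-0.062,0.013,0.136,0,0,0],[-0.078,0.017,0.172,0,0,0],[-0.094,0.02,0.207,0,0,0],[-0.103,0.022,0.227,0,0,0],[-0.103,0.022,0.227,0,0,0]])

```text
clock: 16.22
position: [424.2, 229.2, 243.4]
ee_rot: [-0.615, 0.758, -0.168, 0.138]
contact_force: [1.6, -0.2, 1.0]
gripper_width: 32.0
```

```bash
python3 chk.py 13
```

```text
16.3667 [423.95070973 227.5538039  240.66194685] [-0.227074   -0.06595326  0.00061882] [0.1647662  0.88528157 0.01593545] 32.013250021243394
tilt 24.99977647199889
foot U 34.14039922358185 -0.3905499088803134 91.57404466265268
```

View pics/z13.png

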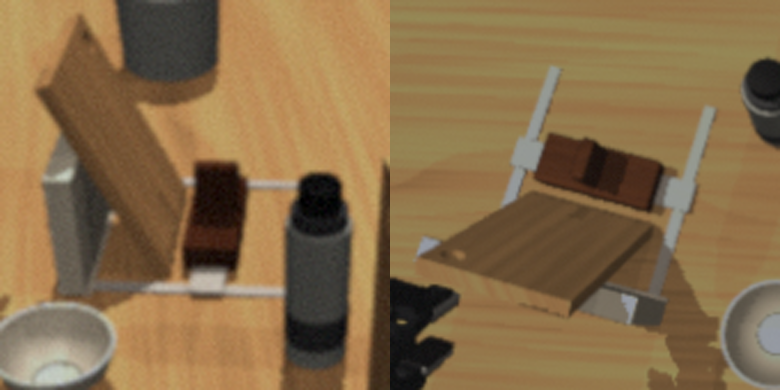

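View pics/wrist13.png

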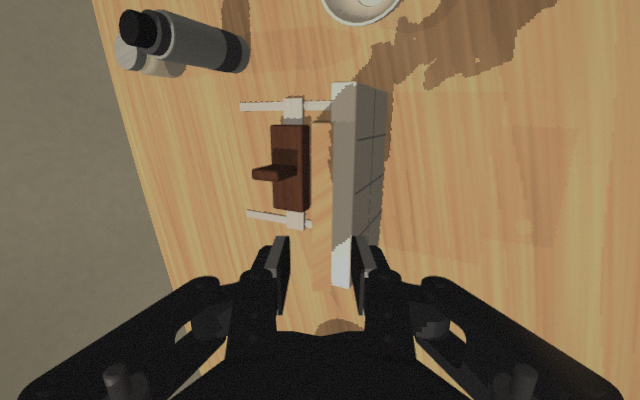

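Call:
step_arm(series=[[0,0,0.05,0,0,0],[0.02,-0.004,0.12,0.006,0.028,0],[0.07,-0.015,0.15,0.018,0.084,0],[0.14,-0.03,0.15,0.03,0.14,0],[0.21,-0.045,0.15,0.042,0.196,0],[0.28,-0.06,0.15,0.052,0.245,0],[0.34,-0.073,0.15,0.058,0.272,0],[0.375,-0.08,0.15,0.058,0.272,0],[0.375,-0.08,0.15,0.058,0.272,0]], jaw=1)

```text
clock: 17.12
position: [577.3, 194.2, 297.7]
ee_rot: [-0.628, 0.778, 0.0, -0.002]
contact_force: [0.5, -1.3, -0.5]
gripper_width: 85.9
```

Run:
```python
from h import *
st=arm.read_state(); print(st['position'],st['ee_rot'],st['joints'])
```

```text
[577.26951907 194.18880092 297.71456556] [-6.28107646e-01  7.78122958e-01  1.04084967e-04 -2.33163963e-03] [ 5.90086477e-01  3.23386223e-01  8.19774581e-02  2.13247159e-04
 -1.33405089e+00 -8.02691143e-01]
```

Call:
step_arm(series=[[0,0,0,0,0,0.07],[0,0,0,0,0,0.14],[0,0,0,0,0,0.22],[0,0,-0.03,0,0,0.3],[0,0,-0.08,0,0,0.38],[0,0,-0.14,0,0,0.46],[0,0,-0.2,0,0,0.54],[0,0,-0.26,0,0,0.62],[0,0,-0.32,0,0,0.7],[0,0,-0.37,0,0,0.78],[0,0,-0.4,0,0,0.86],[0,0,-0.4,0,0,0.93]])

```text
clock: 18.12
position: [571.0, 194.5, 136.7]
ee_rot: [0.988, -0.155, -0.004, 0.003]
contact_force: [0.7, -0.1, -0.1]
gripper_width: 85.4
```

Call:
step_arm(series=[[0,0,0,0,0,0.07],[0,0,0,0,0,0.07],[0,0,0,0,0,0.07]])

```text
clock: 18.37
position: [573.4, 195.7, 140.7]
ee_rot: [0.994, -0.105, -0.001, 0.0]
contact_force: [0.2, 0.4, -0.0]
gripper_width: 85.8
```

```bash
python3 chk.py 14
```

```text
18.5167 [573.88653685 195.91815698 141.35819571] [-0.49550113  0.26616597 -0.57376938] [-0.02169457 -0.01208926  0.02080708] 85.59821997452157
tilt 0.0010712304438069487
foot U 117.85605492713594 0.019755316250445444 -23.14180425985205
```

View pics/wrist14.png

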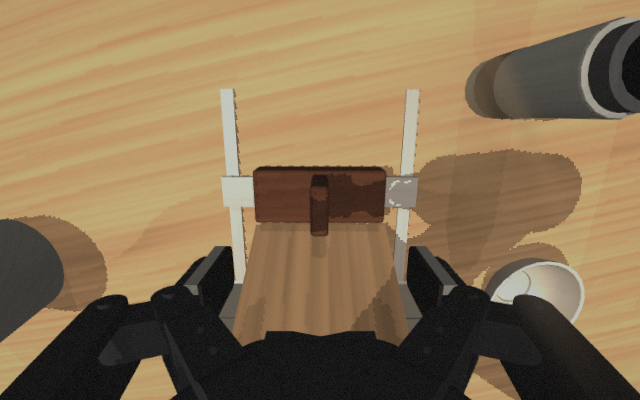

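View pics/side14.png

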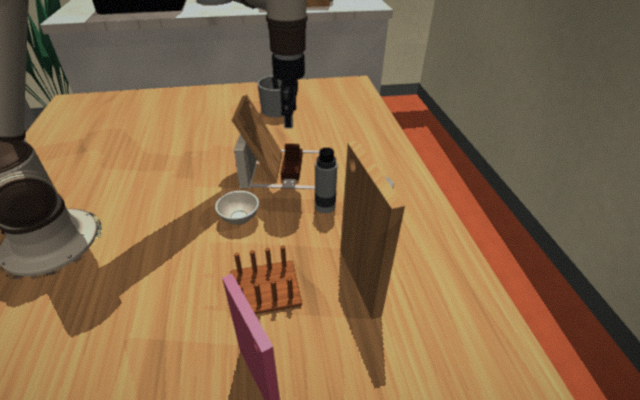

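Run:
```python
from h import *
d=load('wrist14');U=np.array([458.6,220.4]);f=np.radians(-12);ex=np.array([np.cos(f),np.sin(f)]);ey=np.array([-np.sin(f),np.cos(f)])
for u,v,z in [(311,177,77),(328,177,77),(320,210,77),(320,236,77),(255,168,28),(385,168,28),(255,222,28),(385,222,28)]:
  p=onz(d,u,v,z)[:2]-U; print(u,v,np.round([p@ex,p@ey],1))
```

```text
311 177 [144.5   6.1]
328 177 [144.5  -6.1]
320 210 [119.8  -0.4]
320 236 [99.1 -0.4]
255 168 [142.7  56.7]
385 168 [142.8 -57.5]
255 222 [92.4 59.7]
385 222 [ 92.4 -60.6]
```

Call:
step_arm(series=[[0,0,-0.03,0,0,0],[0,0,-0.07,0,0,0],[0,0,-0.12,0,0,0],[0,0,-0.17,0,0,0],[0,0,-0.21,0,0,0],[0,0,-0.235,0,0,0],[0,0,-0.245,0,0,0],[0,0,-0.245,0,0,0]])

```text
clock: 19.18
position: [573.9, 195.7, 42.6]
ee_rot: [0.995, -0.104, -0.001, 0.001]
contact_force: [-0.2, -0.5, -0.4]
gripper_width: 85.2
```

Call:
step_arm(series=[[0,0,0,0,0,0],[0,0,0,0,0,0],[0,0,0,0,0,0],[0,0,0,0,0,0],[0,0,0,0,0,0],[0,0,0,0,0,0],[0,0,0,0,0,0],[0,0,0,0,0,0],[0,0,0,0,0,0]], jaw=-1)

```text
clock: 19.93
position: [574.7, 196.5, 43.9]
ee_rot: [0.995, -0.104, 0.001, -0.001]
contact_force: [-0.1, 2.3, 3.3]
gripper_width: 13.1
```

```bash
python3 chk.py 15
```

```text
20.0833 [574.64959821 196.49302016  43.90162438] [-0.24949499  2.53795813  4.6128795 ] [ 0.66825485  0.21226575 -0.30718761] 13.335267208672002
tilt 0.094926035728956
foot U 118.67509050739723 0.9380108363061417 -120.5981498569688
```

View pics/z15.png

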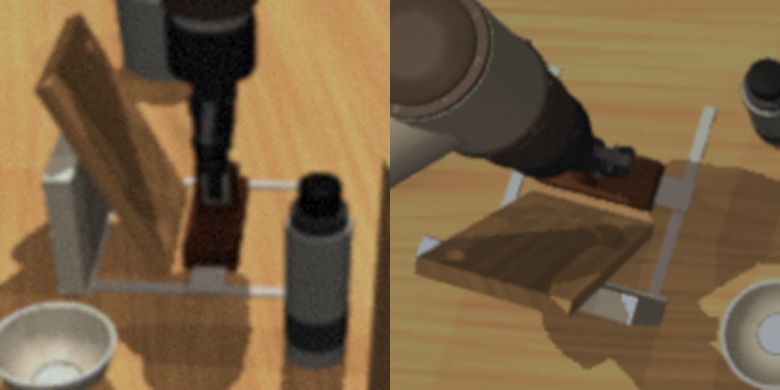

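View pics/wrist15.png

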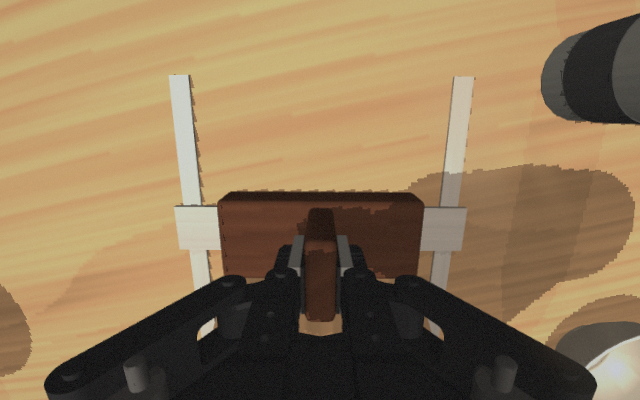

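Run:
```python
from h import *
U=np.array([458.6,220.4]);f=np.radians(-12);ex=np.array([np.cos(f),np.sin(f)]);ey=np.array([-np.sin(f),np.cos(f)])
t=load('top13'); a=t['image'][185:285,120:245,::-1]
cv2.imwrite('pics/zt13.png',cv2.resize(a,None,fx=6,fy=6,interpolation=cv2.INTER_CUBIC))
for x,y,z in [(528-390,192,6),(655-390,228,6),(530-390,183,0),(653-390,211,0)]:
  p=onz(t,120+x/2.294,140+y/2.294,z)[:2]-U; print(np.round([p@ex,p@ey],1))
w=load('wrist14')
for u,v in [(240,225),(400,225)]:
  p=onz(w,u,v,28)[:2]-U; print(p@ex,p@ey)
```

```text
[78.5 66.9]
[ 76.6 -68.6]
[88.1 70.3]
[ 92.7 -60.2]
89.37787925347214 73.86904004438136
89.44935361586535 -74.80635002966793
```

View pics/zt13.png

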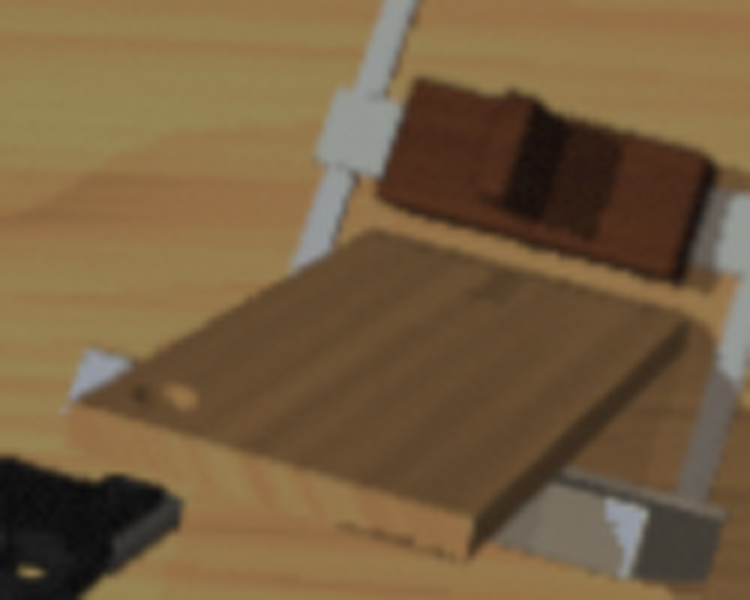

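Call:
step_arm(series=[[-0.004,0.001,0,0,0,0],[-0.008,0.002,0,0,0,0],[-0.012,0.003,0,0,0,0],[-0.016,0.003,0,0,0,0],[-0.02,0.004,0,0,0,0],[-0.024,0.005,0,0,0,0],[-0.027,0.006,0,0,0,0],[-0.027,0.006,0,0,0,0],[-0.027,0.006,0,0,0,0]])

```text
clock: 20.83
position: [564.0, 198.8, 43.9]
ee_rot: [0.995, -0.103, 0.001, -0.001]
contact_force: [3.0, 2.8, 4.7]
gripper_width: 13.4
```

```bash
python3 chk.py 16
python3 - <<'E'
from h import *
U=np.array([458.6,220.4]);f=np.radians(-12)
t=load('top16');s=load('side16')
a=cv2.resize(t['image'][185:285,140:240,::-1],(390,390),interpolation=cv2.INTER_CUBIC)
b=cv2.resize(s['image'][130:200,230:300,::-1],(390,390),interpolation=cv2.INTER_CUBIC)
cv2.imwrite('pics/zz16.png',np.hstack([a,b]))
E
```

```text
20.9833 [563.98984499 198.80368367  43.90119338] [3.92557591 1.34915894 5.94059149] [ 0.54927536 -1.0163243  -0.2207828 ] 13.12491641017053
tilt 0.10823086781280922
foot U 107.81438447295318 0.9878533228236231 -120.59851313161732
```

View pics/zz16.png

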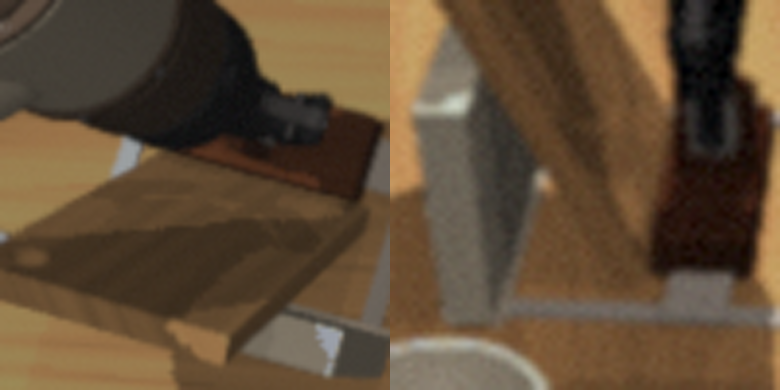

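Call:
step_arm(series=[[-0.002,0,0,0,0,0],[-0.004,0.001,0,0,0,0],[-0.005,0.001,0,0,0,0],[-0.005,0.001,0,0,0,0]])

```text
clock: 21.32
position: [562.2, 199.2, 43.9]
ee_rot: [0.995, -0.103, 0.001, -0.001]
contact_force: [4.9, 1.6, 4.3]
gripper_width: 13.1
```

```bash
python3 chk.py 17
python3 - <<'E'
from h import *
for n in ('top','side'):
  A=load(n+'16')['image'].astype(float);B=load(n+'17')['image'].astype(float)
  d=cv2.GaussianBlur(np.abs(A-B).mean(2),(0,0),1)
  # board top-edge region
  if n=='top': print('top diff board', d[225:280,120:195].mean(), d[225:280,120:195].max(),'bg',d[300:380,300:500].mean(),d[300:380,300:500].max())
  else: print('side diff', d[95:140,230:270].mean(),d[95:140,230:270].max(),'bg',d[300:380,420:600].mean(),d[300:380,420:600].max())
t=load('top17');s=load('side17')
a=cv2.resize(t['image'][185:285,140:240,::-1],(390,390),interpolation=cv2.INTER_CUBIC)
b=cv2.resize(s['image'][130:200,230:300,::-1],(390,390),interpolation=cv2.INTER_CUBIC)
cv2.imwrite('pics/zz17.png',np.hstack([a,b]))
E
```

```text
21.4667 [562.22941022 199.16955467  43.87781391] [4.54504671 2.16081938 5.18943295] [ 0.39428295 -1.23171996 -0.26436281] 13.361899519817001
tilt 0.12696421204821745
foot U 106.07390930763685 0.9933968418796049 -120.62178221407147
top diff board 1.7281353888813829 20.37242422056323 bg 0.7343471696189925 11.060701353979974
side diff 3.28995099359204 11.080996856648468 bg 2.5753019935645876 5.531886473326813
```

View pics/zz17.png

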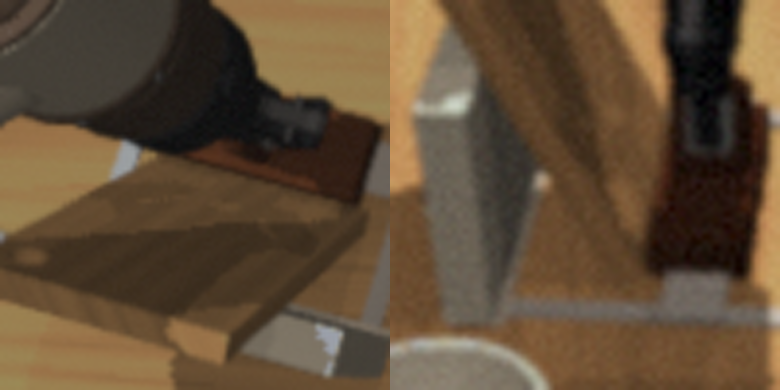

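Call:
step_arm(series=[[-0.002,0,0,0,0,0],[-0.004,0.001,0,0,0,0],[-0.005,0.001,0,0,0,0],[-0.005,0.001,0,0,0,0]])

```text
clock: 21.8
position: [560.3, 199.6, 43.9]
ee_rot: [0.995, -0.103, 0.001, -0.001]
contact_force: [4.9, 2.4, 5.2]
gripper_width: 13.6
```

```bash
python3 chk.py 18
python3 - <<'E'
from h import *
# track hole / board top end between 15..18 by phase correlation of top-end patch
for n,(y0,y1,x0,x1) in {'top':(235,275,125,200),'side':(95,125,225,262)}.items():
  A=cv2.cvtColor(load(n+'15')['image'][y0:y1,x0:x1],cv2.COLOR_RGB2GRAY).astype(np.float32)
  for k in ('13','16','17','18'):
    B=cv2.cvtColor(load(n+k)['image'][y0:y1,x0:x1],cv2.COLOR_RGB2GRAY).astype(np.float32)
    print(n,k,cv2.phaseCorrelate(A,B,cv2.createHanningWindow(A.shape[::-1],cv2.CV_32F)))
t=load('top18');s=load('side18')
a=cv2.resize(t['image'][185:285,140:240,::-1],(390,390),interpolation=cv2.INTER_CUBIC)
b=cv2.resize(s['image'][130:200,230:300,::-1],(390,390),interpolation=cv2.INTER_CUBIC)
cv2.imwrite('pics/zz18.png',np.hstack([a,b]))
E
```

```text
21.95 [560.23986503 199.59519561  43.87663839] [4.91467952 1.14364241 4.88262063] [ 0.38906386 -1.24158647 -0.2339382 ] 13.173866781475033
tilt 0.12956934478269136
foot U 104.04421083686853 1.0021061766923438 -120.62294098228998
top 13 ((0.878967521859451, -0.4198484342939395), 0.6207562726338705)
top 16 ((0.34124367538523614, -0.25197385858211163), 0.708310292561849)
top 17 ((0.45135064279960346, -0.14482767092718873), 0.39716885312398276)
top 18 ((0.3640757333948059, -0.5759281089126738), 0.4769479211171468)
side 13 ((-0.5145926718862484, 0.09584524500023761), 0.6363994550704956)
side 16 ((-0.29555205979214705, -0.45776628037916467), 0.9684700194994609)
side 17 ((-0.39681463137956996, -0.6316097194775612), 0.8218868517875672)
side 18 ((-0.021131958850887145, -0.7464583039593506), 0.693241540590922)
```

View pics/zz18.png

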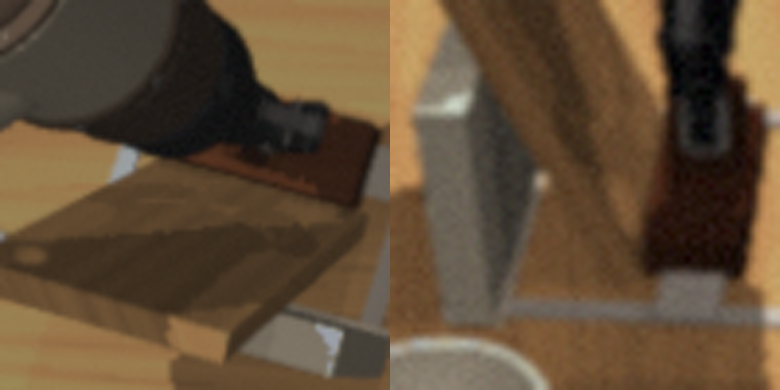

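Call:
step_arm(series=[[0,0,0,0,0,0],[0,0,0,0,0,0],[0,0,0,0,0,0],[0,0,0,0,0,0],[0,0,0,0,0,0]], jaw=0.2)

```text
clock: 22.37
position: [558.3, 198.5, 42.5]
ee_rot: [0.995, -0.104, -0.001, 0.001]
contact_force: [-0.4, 0.6, -0.4]
gripper_width: 51.3
```

Call:
step_arm(series=[[0,0,0.01,0,0,0],[0,0,0.03,0,0,0],[0.01,0,0.07,0,0,0],[0.02,0,0.12,0,0,0],[0.04,0,0.18,0,0,0],[0.06,0,0.26,0,0,0],[0.08,0,0.34,0,0,0],[0.12,0,0.42,0,0,0],[0.18,0,0.5,0,0,0],[0.26,0,0.55,0,0,0],[0.3,0,0.55,0,0,0],[0.3,0,0.55,0,0,0]])

```text
clock: 23.37
position: [682.1, 198.9, 264.8]
ee_rot: [0.995, -0.104, 0.002, -0.001]
contact_force: [0.5, -0.5, -0.8]
gripper_width: 51.4
```

```bash
python3 chk.py 19
python3 - <<'E'
from h import *
t=load('top19');s=load('side19')
a=cv2.resize(t['image'][185:285,140:240,::-1],(390,390),interpolation=cv2.INTER_CUBIC)
b=cv2.resize(s['image'][90:200,220:330,::-1],(390,390),interpolation=cv2.INTER_CUBIC)
cv2.imwrite('pics/zz19.png',np.hstack([a,b]))
E
```

```text
23.5167 [678.47246583 198.86696846 262.74848874] [-0.49826395  0.07521882  0.19717674] [-0.08949736  0.05462439 -0.02080916] 51.339633677201014
tilt 0.11330544005776128
foot U 219.2578333014319 24.498159187603843 98.248810397164
```

View pics/zz19.png

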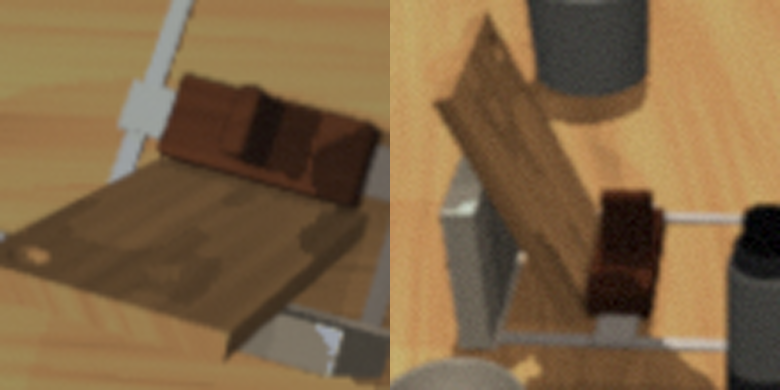

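View pics/wrist19.png

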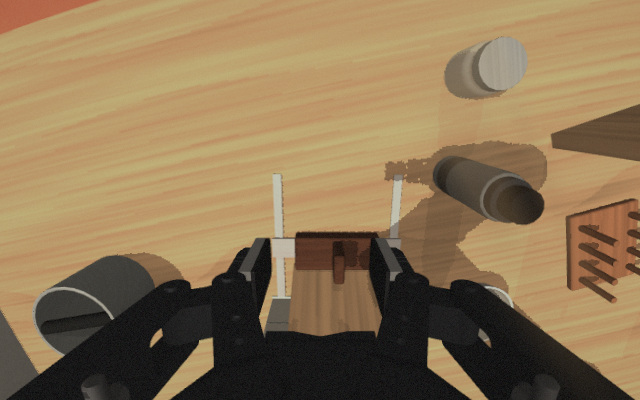

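View pics/top19.png

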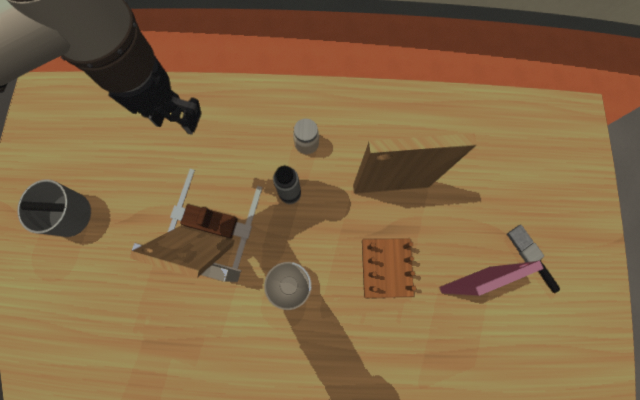

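Run:
```python
from h import *
U=np.array([458.6,220.4]);f=np.radians(-12);ex=np.array([np.cos(f),np.sin(f)]);ey=np.array([-np.sin(f),np.cos(f)])
t=load('top19');s=load('side19')
a=cv2.resize(t['image'][210:285,125:225,::-1],(800,600),interpolation=cv2.INTER_CUBIC)
cv2.imwrite('pics/zza.png',a)
b=cv2.resize(s['image'][85:190,215:320,::-1],(600,600),interpolation=cv2.INTER_CUBIC)
cv2.imwrite('pics/zzb.png',b)
for i,(p,q) in enumerate([((139.7,252),(247.4,93.2)),((200.3,269),(232.7,118.2))]):
  X,e=tri(t,p,s,q); print(np.round(X,1),round(e,1),'U',np.round([(X[:2]-U)@ex,(X[:2]-U)@ey],1))
```

```text
[470.3 262.8 198.9] 4.2 U [ 2.6 43.9]
[439.6 152.8 190.3] 11.0 U [ -4.6 -70.1]
```

View pics/zza.png

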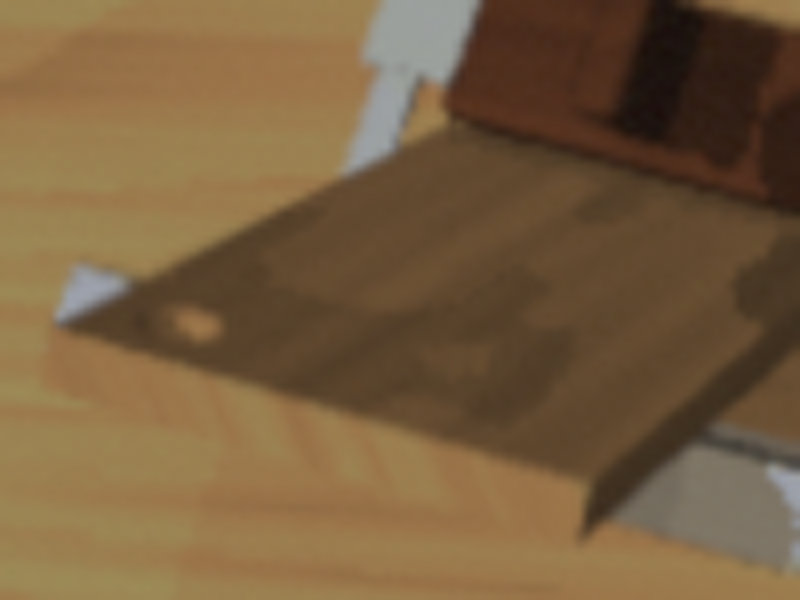

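View pics/zzb.png

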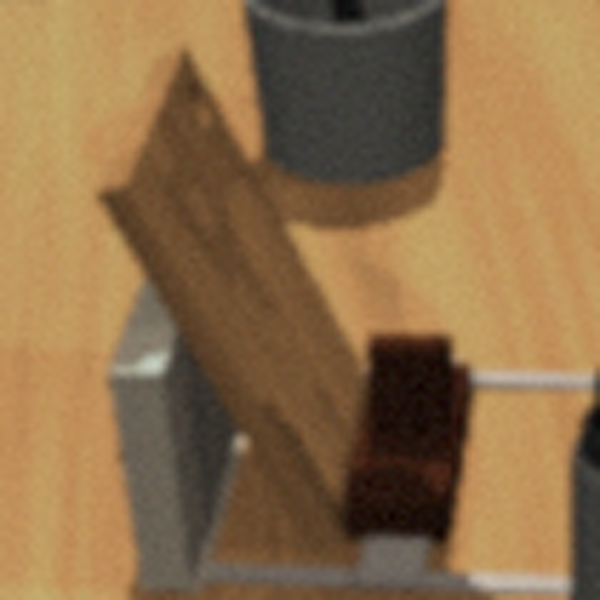

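Run:
```python
from h import *
U=np.array([458.6,220.4]);f=np.radians(-12);ex=np.array([np.cos(f),np.sin(f)]);ey=np.array([-np.sin(f),np.cos(f)])
t=load('top19');s=load('side19')
for p,q in [((132.7,250.6),(247,93.3)),((198.1,269),(237.7,117))]:
  X,e=tri(t,p,s,q); print(np.round(X,1),round(e,1),'U',np.round([(X[:2]-U)@ex,(X[:2]-U)@ey],1))
for p in [(459,122),]:
  X=onz(t,125+p[0]/8-.5,210+p[1]/8-.5,6); print(np.round([(X[:2]-U)@ex,(X[:2]-U)@ey],1))
arm.get_image('top');st=arm.read_state();print(st['clock'],st['position'])
# bystanders compare with first picture
A=load('top0')['image'].astype(int);B=t['image'].astype(int)
def cent(I,box,m):
  y0,y1,x0,x1=box; M=m(I[y0:y1,x0:x1]); ys,xs=np.nonzero(M); return xs.mean()+x0,ys.mean()+y0,len(xs)
for n,box,m in [('grinder',(162,180,272,300),lambda c:c.sum(2)<120),('jar',(115,155,290,322),lambda c:np.abs(c[...,0]-c[...,2])<25),('bowl',(262,312,262,314),lambda c:np.abs(c[...,0]-c[...,2])<45)]: print(n,cent(A,box,m),cent(B,box,m))
```

```text
[470.7 279.8 191.1] 0.6 U [-0.5 60.6]
[445.3 157.7 189.3] 0.9 U [  0.  -64.1]
[77.2 62.2]
23.5667 [678.27961998 199.00023063 262.89546144]
grinder (np.float64(285.13452914798205), np.float64(173.52914798206277), 223) (np.float64(284.6), np.float64(173.5288888888889), 225)
jar (np.float64(306.0425219941349), np.float64(135.59530791788856), 682) (np.float64(306.11480362537765), np.float64(135.4199395770393), 662)
bowl (np.float64(287.430427720628), np.float64(285.5511640498105), 1847) (np.float64(287.4794444444444), np.float64(285.24666666666667), 1800)
```

Run:
```python
from h import *
print(arm.job_done())
```

```text
the job is handed in; nothing more can be done
None
```

The board is leaning against the upstand on the stop side, hole end up, with the foot stop slid in against its foot. I handed the job in at about 23.6 s of the 54 s allowed.

**What I did**
- Pinched the board by its top edge and lifted it out of the rack.
- Used its foot to push the stop most of the way in before placing it, so the board could not slip far once released.
- Set it down tilted 25°, eased it on to the tiles until I felt contact, and let go in stages.
- Pinched the fin and slid the stop the last 15 mm or so, until it pressed the foot.

**Last checks, from two camera views**

| Check | Measured | Wanted |
|---|---|---|
| Lean from upright | about 23° | 15–35° |
| Off centre along the upstand | about 2 mm | within 30 mm |
| Out of square | under 1° | within 10° |
| Bystanders (top view) | grinder, jar and bowl moved under 1 pixel | within 30 mm |

- **Lean:** it is 2° short of the 25° asked for, because I pushed the stop a few millimetres past first touch to be sure it was against the board.
- **Touching the tiles and the stop:** I inferred both from the camera geometry and the forces felt (9 N at the tiles, then about 1.5 N more when sliding the stop). At hand-in neither contact could be measured directly.
- **Disagreement:** my first corner picks in the last pictures did not agree between views (up to 11 mm apart). I picked them again from enlarged pictures, and the two views then agreed to within 1 mm.

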